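# Bring the column end fitting round on the parts carousel and put it on the balance

## Robot

A 6-joint arm with a two-finger parallel gripper is mounted at the origin on the work surface. World frame = base frame: x ahead of the robot, y to its left, z up, the work surface at z = 0. Lengths are in m, angles in rad, forces in N, time in s.
With the tool pointing down it reaches from about 0.225 to 0.875 m from the base axis. Payload 3.4 kg.
Tool frame: the origin (TCP) lies at the centre of the arm's flange, where the gripper is bolted on; the fingertips stand manip.tcp_to_tips ahead of it and the grasp point (between the pads) lies 155 mm ahead of it (manip.tcp_to_tips is the distance from the TCP to the fingertips, in m); z points along the fingers, y is the line along which they close (so a half turn about z gives the same grasp; the last joint's range is limited). The gripper opens to 85 mm and grips with 20 to 120 N. Pads are 22 mm wide; open, the fingers measure 114 mm over their backs; the gripper's body (76 mm by 85 mm) begins 54 mm behind the grasp point. The pads swing forward as they close: fully open they stand 13 mm farther back than shut.
Start: joints at [1.145, 0.276, 1.505, -0, 1.361, -0.121], TCP at [0.173, 0.549, 0.405] pointing down, gripper open.
Joint ranges: [-2.89, 2.89], [-0.75, 2.08], [0.22, 2.7], [-1.18, 4.32], [0.11, 2.71], [-2.7, 2.7]. Speed limits (rad/s): [2.57, 2.57, 3.14, 3.14, 3.14, 3.14].

## Interface

Orientations are given as a unit quaternion [w, x, y, z].
In Python, from rig import sensors, imaging, manip gives the robot as it stands. The module is installed in compiled form; this text tells all that it offers.
- The arm moves only by the tool jog_arm, never from a script. Its argument "plan" is a list of rows, each an object of numbers: "dx", "dy", "dz": the shift along the tool's x, y, z in mm; "ax", "ay", "az": the turn, a rotation vector about the tool's x, y, z in units of 6 degrees (1.0 is 6 degrees); "grip": the closure, from 0 (fully open) to 1 (shut). A call has 1 to 20 rows; each row shifts and turns the commanded pose from where the row before left it, along the tool's axes as they then stand; what a row does not reach is not made up. A row lasts 1/12 s, in which the tool goes at most 41.7 mm and 7.16 degrees, less where a joint would pass 70% of its speed; a pose out of reach is approached as far as the arm can. A call is refused whole if a number of a shift passes 41.7 or a number of a turn 1, either way. A call with a gripper value outside its range is refused whole. The fingers move at their own pace and stop on an object; "grip_force" is the grip in N (left out, the last holds). Time passes only in rows, so rows that do not move let the fingers close. It gives the time, the measured TCP pose, the force, the opening and the grip force at its end, in the units of the state.
- sensors.get_state(): the state, without advancing time (a new reading comes with each control period).
- imaging.get_image(name): name is "scene" or "top" or "wrist"; returns a dict with "image" (420x560x3 uint8, red, green, blue), "K" (3x3 intrinsics, pixels), "extrinsics" (4x4, takes a point from world to camera coordinates). Camera axes: x right, y up, looking along -z (the intrinsics and any distortion apply to the point x, -y, -z); pixel columns grow to the right and rows downward; lengths in m; the calibration is good to about 2 mm. A picture is of the moment at which its call begins. There is no depth.
- manip.sign_off(): hands the job in; it is judged then, once.
The state is a dict: "clock": time; "qpos": joint angles; "qd": joint speeds; "effort": joint torques, N m; "position": TCP position; "ee_rot": TCP orientation; "contact_force": force on the tool from outside, world axes, zero at the start; "moment": the same for the moment, N m; "width": finger opening in m; "gripper_force": force on a finger pad.
Only numpy, scipy, OpenCV 4.12 (cv2) and the standard library are available. Lean on these libraries where they do the work, as an engineer would, in place of code of your own. Each camera call takes 0.05 s, during which the arm holds its last target. There are 200 camera calls.

## Task

Turn the fittings carousel until the stemmed column end fitting (the ribbed cap with a thin stem on top) stands squarely at the front mark and at rest, then lift it out there and set it upright, stem up, in the middle of the balance pan. Set it down gently without pressing the pan down hard, and leave the other fittings standing in their compartments and the bottle, jar and thermometer where they are.

Things in the scene. Friction and masses are not known exactly. Their poses are not given: they have to be found in the camera images.
- carousel_grip (a point): The carousel's black grip bar on the turning axis, 56 x 14 mm, 36 mm tall, upright sides; it turns the whole dish. It stands above the fixed clear hood: bar from z 120 to 156 mm, hood top at z 112 mm. This point is the bar's centre (z 138 mm), on the axis. Its x axis runs along the 56 mm length and turns with the dish.
- dish (a point): Aluminium carousel dish, 135 mm radius, six open 60-degree compartments; point on the axis at the floor, z 30 mm; its x axis (as the bar's) turns with it. Compartment centres lie 95 mm out at 0, 60, 120.. degrees from x; those at 0 and 180 are empty, the latter at the front to begin with. Dividers at 30, 90, 150.. degrees and the rim are 3 to 4 mm thick, up to z 46 mm.
- carousel (a joint): Angle of the carousel dish, rad, 0 at the start, positive counter-clockwise seen from above, free from -3.4 to 3.4; it turns either way with light friction (about 0.06 N m) and stays where it is left.
- front_spot (a point): Fixed point at floor height (z 30 mm), 95 mm from the turning axis towards the front mark, a small dark block on the front edge (robot's side) of the grey 310 mm square base. A compartment is at the front when centred over it. -x points from axis to mark. A clear flat hood, z 108 to 112 mm on four thin posts, covers all from 50 mm behind this point backwards; the front is open.
- end_fitting_mid (a point): The part to take: red plastic column end fitting, a ribbed round cap 41 mm across (38 mm without ribs) and 26 mm tall with a round stem 16 mm in diameter and 40 mm long standing on top, 66 mm in all, 40 to 85 g. It stands on a compartment floor, stem up, within 5 mm of the compartment's centre. This point is on its axis half-way up, 33 mm above its underside; z along the stem. The stem is a good grip.
- plain_cap_mid (a point): Another fitting, red, to be left: ribbed round cap 41 mm across, 44 mm tall, no stem. Point on its axis, half-way up (22 mm).
- spool_mid (a point): Another fitting, red, to be left: spool with two 40 mm flanges, 50 mm tall. Point on its axis, half-way up (25 mm).
- square_block_mid (a point): Another fitting, red, to be left: square block, 42 x 42 mm, 30 mm tall, with a dark bore in the top. Point on its axis, half-way up (15 mm).
- pan_top (a point): Centre of the top of the balance's round steel weighing pan, 120 mm across, at z 63 mm when empty. The balance is a white box 220 x 180 mm, 45 mm tall, with a dark display. The pan is sprung: 0.7 N per mm after a first 0.4 N.
- pan (a joint): How far the pan is pressed down, m, 0 when empty, stop at 0.009; the fitting alone presses it under 1 mm.
- reagent_bottle: Bystander: glass bottle with blue cap, 86 mm across, 180 mm tall; origin under its centre.
- amber_jar: Bystander: amber jar with black cap, 60 mm across, 90 mm tall; origin under its centre.
- thermo: Bystander: white desk thermometer, 35 x 90 mm, 60 mm tall; origin under its centre.

How it is judged:
By the outcome, as a careful person would: the job done as asked, in the order asked, and still so for the second after the job is handed in, with the robot touching nothing.
It also fails if it takes over 67 s, if anything falls off the work surface, if the arm or the gripper's body presses on something with over 40 N, if the wrist force passes 120 N, or if a joint passes its speed limit or range.

## Working session

There is one attempt and no reset: what is moved stays moved. The work goes in short steps, Python scripts to look and compute and a tool call to move; the robot and the scene stay as the last step left them, time stands still between calls to the robot, and variables do not carry over. Pictures are saved under pics/ and viewed, at most 11 in all, crops included, and the job is handed in when it is done.

Besides the shell and the picture viewer there is one more tool, called after "Call:" as a command line: name --argument value ..., lists and objects as JSON in quotes. jog_arm: Moves the arm, as the interface text tells. Its arguments: {"type":"object","properties":{"plan":{"type":"array"},"grip_force":{"type":"number"}},"required":["plan"]}

```bash
mkdir -p pics
cat > h.py <<'E'
from rig import sensors, imaging, manip
import numpy as np, cv2
def shot(n,f=None):
    d=imaging.get_image(n)
    if f: cv2.imwrite('pics/'+f,d['image'][:,:,::-1])
    return d
def ray(d,u,v):
    K=np.array(d['K']);E=np.array(d['extrinsics'])
    p=np.linalg.inv(K)@[u,v,1]; c=np.array([p[0],-p[1],-p[2]])
    R=E[:3,:3];o=-R.T@E[:3,3];return o,R.T@c
def onz(d,u,v,z):
    o,r=ray(d,u,v);return o+r*(z-o[2])/r[2]
def proj(d,P):
    K=np.array(d['K']);E=np.array(d['extrinsics'])
    c=E[:3,:3]@P+E[:3,3];q=K@[c[0],-c[1],-c[2]];return q[:2]/q[2]
E
python3 - <<'E'
from h import *
a=shot('top','top1.png');shot('scene','sc1.png')
print({k:v for k,v in a.items() if k!='image'}, manip.tcp_to_tips)
print(sensors.get_state())
E
```

```text
{'K': array([[455.07359343,   0.        , 284.87322829],
       [  0.        , 455.07359343, 209.74391281],
       [  0.        ,   0.        ,   1.        ]]), 'extrinsics': array([[-3.86866906e-03, -9.99985818e-01, -3.66013166e-03,
        -4.76257035e-04],
       [ 9.96707993e-01, -4.15234846e-03,  8.09687236e-02,
        -5.81863889e-01],
       [-8.09827734e-02, -3.33484129e-03,  9.96709922e-01,
        -1.61636972e+00],
       [ 0.00000000e+00,  0.00000000e+00,  0.00000000e+00,
         1.00000000e+00]])} 0.1734
{'clock': 0.1, 'qpos': array([ 1.14503417e+00,  2.76544065e-01,  1.50601821e+00,  1.50012775e-05,
        1.36068033e+00, -1.21051253e-01]), 'qd': array([-9.05572376e-04, -9.07091539e-05, -8.86457100e-04, -1.12910029e-03,
        4.75124461e-03, -9.13941721e-04]), 'effort': array([ 1.76578771e-03, -4.17699230e+01, -2.46403170e+01, -7.71561349e-05,
        5.79933403e-03,  5.94908741e-06]), 'position': array([0.1724642 , 0.54833387, 0.40391429]), 'ee_rot': array([-2.29817185e-04,  1.51768221e-01,  9.88415766e-01, -7.92356237e-04]), 'contact_force': array([ 0.08055349, -0.50647684,  0.67243545]), 'moment': array([0.04559755, 0.02401041, 0.00438158]), 'gripper_force': 0.0, 'width': 0.08513983054355649}
```

View pics/top1.png

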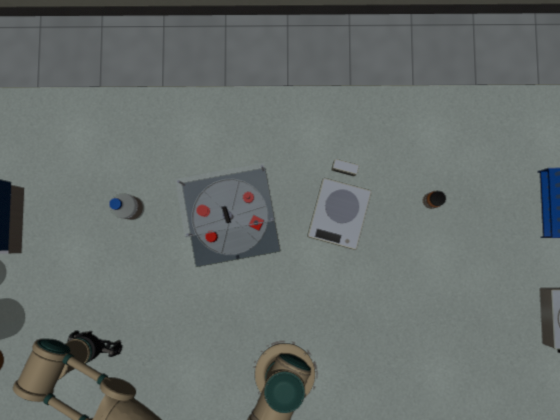

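View pics/sc1.png

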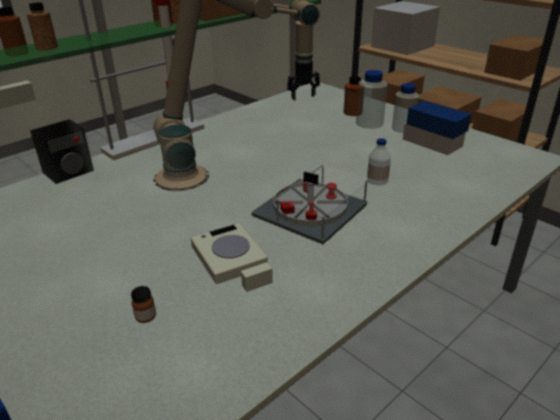

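The top view shows the carousel at about (230,217) with its mark at (238,257), four red parts, and the pan at (342,206). I'll zoom in on both views.

Run:
```python
from h import *
a=cv2.imread('pics/top1.png')[155:275,170:290];b=cv2.imread('pics/sc1.png')[150:250,230:390]
a=cv2.resize(a,(480,480),interpolation=2);b=cv2.resize(b,(800,500),interpolation=2)
cv2.imwrite('pics/c1.png',a);cv2.imwrite('pics/c2.png',b)
```

```text
(no output)
```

View pics/c1.png

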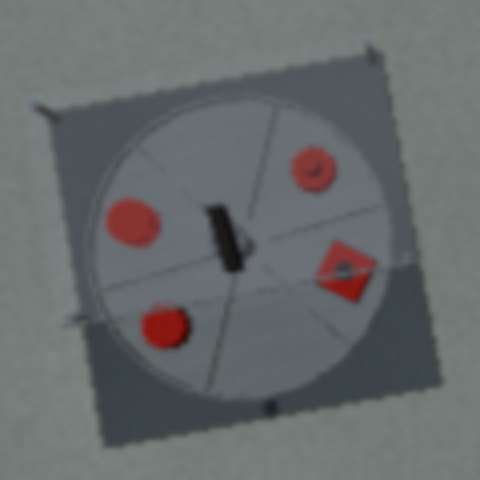

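View pics/c2.png

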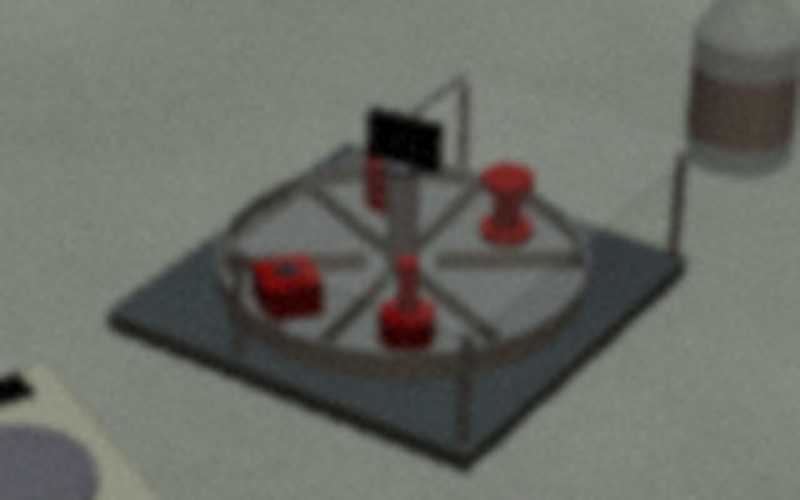

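The target with the stem is at the back right in the top view (crop about (313,168)), at −60° from the dish's x axis. So the dish has to turn −120° (clockwise). Next come rough positions from the top view.

Run:
```python
from h import *
im=cv2.imread('pics/top1.png')
d=shot('top')
def P(u,v,z): return np.round(onz(d,u,v,z)[:3],4)
c=lambda x,y:(170+(x+.5)/4-.5,155+(y+.5)/4-.5)
g=im.max(2)
m=((g<30)*255).astype('uint8')
sub=m[185:245,200:260];n,l,s,ce=cv2.connectedComponentsWithStats(sub)
for i in range(1,n):
  if s[i,4]>15:
    pts=np.argwhere(l==i)[:,::-1]+[200,185]; r=cv2.minAreaRect(pts.astype('float32'));print(s[i,4],r,P(*r[0],.15))
print('mark',P(*c(270,408),.03))
for q in [(45,110),(378,55),(440,382),(105,445)]: print('corner',P(*c(*q),.02))
print('stem',P(*c(315,168),.096))
hsv=cv2.cvtColor(im[160:260,290:390],cv2.COLOR_BGR2GRAY)
# pan: bluish grey within box
b=im[160:260,290:390].astype(int); print(b[46,52],b[30,40])
mm=(np.abs(b-b[46,52]).sum(2)<30).astype('uint8');mm=cv2.morphologyEx(mm,cv2.MORPH_OPEN,np.ones((5,5)))
n,l,s,ce=cv2.connectedComponentsWithStats(mm)
k=l[46,52];pts=cv2.findContours((l==k).astype('uint8'),0,1)[0][0];e=cv2.fitEllipse(pts);print(e,P(e[0][0]+290,e[0][1]+160,.063))
# bottle, jar, thermo
print(P(124,205,.18),P(434,199,.09),P(345,167,.06))
```

```text
42 ((226.30001831054688, 214.40000915527344), (14.230247497558594, 2.8460497856140137), 71.56504821777344) [0.5569 0.1915 0.15  ]
mark [0.4145 0.1679 0.03  ]
corner [0.6844 0.3746 0.02  ]
corner [0.7335 0.0721 0.02  ]
corner [0.4369 0.0166 0.02  ]
corner [0.382  0.3164 0.02  ]
stem [0.622  0.1228 0.096 ]
[107  97  93] [143 136 130]
((51.778221130371094, 45.96305847167969), (32.22856140136719, 32.42609405517578), 49.6015739440918) [ 0.5912 -0.2032  0.063 ]
[0.5869 0.522  0.18  ] [ 0.6116 -0.5191  0.09  ] [ 0.7302 -0.2169  0.06  ]
```

Call:
jog_arm --plan '[{"dx":-17,"dy":-8},{"dx":-34,"dy":-16},{"dx":-34,"dy":-16},{"dx":-34,"dy":-16},{"dx":-34,"dy":-16},{"dx":-34,"dy":-16},{"dx":-34,"dy":-16},{"dx":-34,"dy":-16},{"dx":-34,"dy":-16},{"dx":-34,"dy":-16},{"dx":-34,"dy":-16},{"dx":-34,"dy":-16},{"dx":-34,"dy":-16},{"dx":-34,"dy":-16},{"dx":-17,"dy":-8},{"az":-1},{"az":-1},{"az":-1},{"az":-1},{"az":-1}]'

```text
$.plan[0]: bad value
```

Call:
jog_arm --plan '[{"az":-0.7},{},{}]'

```text
$.plan[0]: bad value
```

Run:
```python
from h import *
d=shot('wrist','w1.png');s=sensors.get_state();print(s['clock'],s['position'],s['ee_rot'],s['qpos'],s['contact_force'])
o,r=ray(d,280,210);print(o,r)
```

```text
0.2 [0.17250945 0.54837549 0.404173  ] [-1.53836248e-04  1.51820061e-01  9.88407990e-01 -5.39020788e-04] [ 1.14499526e+00  2.76330677e-01  1.50567483e+00  5.29235581e-06
  1.36070822e+00 -1.20983287e-01] [ 0.06162343  0.03442788 -0.04753445]
[0.09722927 0.57237391 0.37176732] [ 0.29467419 -0.09234806 -0.95113514]
```

View pics/w1.png

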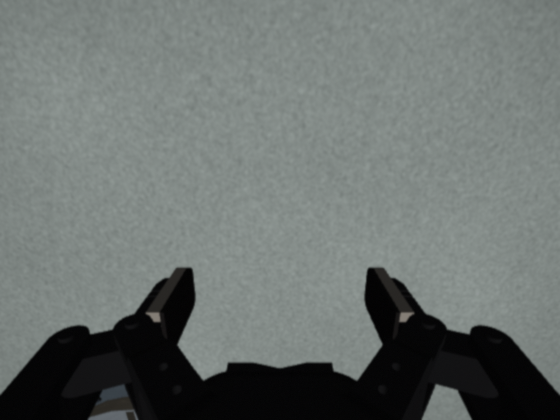

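The call was refused, and the wrist view shows only bare table between the fingers. The rows probably need every field, so I'll write them out in full.

Call:
jog_arm --plan '[{"dx":-17,"dy":-8,"dz":0,"ax":0,"ay":0,"az":0,"grip":0},{"dx":-34,"dy":-16,"dz":0,"ax":0,"ay":0,"az":0,"grip":0},{"dx":-34,"dy":-16,"dz":0,"ax":0,"ay":0,"az":0,"grip":0},{"dx":-34,"dy":-16,"dz":0,"ax":0,"ay":0,"az":0,"grip":0},{"dx":-34,"dy":-16,"dz":0,"ax":0,"ay":0,"az":0,"grip":0},{"dx":-34,"dy":-16,"dz":0,"ax":0,"ay":0,"az":0,"grip":0},{"dx":-34,"dy":-16,"dz":0,"ax":0,"ay":0,"az":0,"grip":0},{"dx":-34,"dy":-16,"dz":0,"ax":0,"ay":0,"az":0,"grip":0},{"dx":-34,"dy":-16,"dz":0,"ax":0,"ay":0,"az":0,"grip":0},{"dx":-34,"dy":-16,"dz":0,"ax":0,"ay":0,"az":0,"grip":0},{"dx":-34,"dy":-16,"dz":0,"ax":0,"ay":0,"az":0,"grip":0},{"dx":-34,"dy":-16,"dz":0,"ax":0,"ay":0,"az":0,"grip":0},{"dx":-34,"dy":-16,"dz":0,"ax":0,"ay":0,"az":0,"grip":0},{"dx":-34,"dy":-16,"dz":0,"ax":0,"ay":0,"az":0,"grip":0},{"dx":-17,"dy":-8,"dz":0,"ax":0,"ay":0,"az":0,"grip":0}]'

```text
clock: 1.45
position: [0.5623, 0.1889, 0.4043]
ee_rot: [0.001, 0.153, 0.988, -0.001]
contact_force: [0.7, 0.8, -0.3]
width: 0.0852
gripper_force: 0.0
```

Call:
jog_arm --plan '[{"dx":0,"dy":0,"dz":0,"ax":0,"ay":0,"az":-1,"grip":0},{"dx":0,"dy":0,"dz":0,"ax":0,"ay":0,"az":-1,"grip":0},{"dx":0,"dy":0,"dz":0,"ax":0,"ay":0,"az":-1,"grip":0},{"dx":0,"dy":0,"dz":0,"ax":0,"ay":0,"az":-1,"grip":0},{"dx":0,"dy":0,"dz":0,"ax":0,"ay":0,"az":-1,"grip":0},{"dx":0,"dy":0,"dz":0,"ax":0,"ay":0,"az":-0.7,"grip":0},{"dx":0,"dy":0,"dz":0,"ax":0,"ay":0,"az":0,"grip":0},{"dx":0,"dy":0,"dz":0,"ax":0,"ay":0,"az":0,"grip":0}]'

```text
clock: 2.12
position: [0.5594, 0.192, 0.4045]
ee_rot: [-0.0, -0.145, 0.989, 0.0]
contact_force: [0.2, 0.2, 0.2]
width: 0.0847
gripper_force: 0.0
```

Run:
```python
from h import *
d=shot('wrist','w2.png');s=sensors.get_state();print(s['clock'],s['position'],s['ee_rot'],s['qpos'],s['contact_force'])
import pickle;pickle.dump(d,open('w2.pkl','wb'))
```

```text
2.1667 [0.55937683 0.19198693 0.40454552] [-1.43899570e-04 -1.44648667e-01  9.89483068e-01  2.43398022e-05] [ 2.12977620e-01  3.00797561e-01  1.46931403e+00  6.94420818e-05
  1.37176491e+00 -1.64814824e+00] [ 0.57273402 -0.99055522  0.10785282]
```

View pics/w2.png

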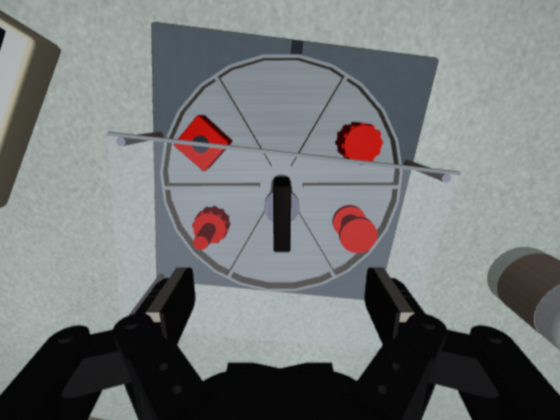

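The wrist view shows the whole dish: mark at (297,46), bar at about x 282 with its near end around y 250, and the 90° dividers along y≈184. The stemmed part is at (208,230). Now to compute the axis and angles.

Run:
```python
from h import *
import pickle
d=pickle.load(open('w2.pkl','rb'))
W=lambda u,v,z:onz(d,u,v,z)
D=[((218,78),(333,275)),((344,78),(230,275)),((164,184.5),(398,184.5))]
L=[]
for a,b in D:
    A,B=W(*a,.046)[:2],W(*b,.046)[:2];v=B-A;print(np.degrees(np.arctan2(v[1],v[0])),A,B,(A+B)/2);L.append((A,v))
M=np.array([[-v[1],v[0]] for A,v in L]);b=np.array([-v[1]*A[0]+v[0]*A[1] for A,v in L])
ax=np.linalg.lstsq(M,b,rcond=None)[0];print('axis',ax)
m=(d['image'].max(2)<25).astype('uint8');n,l,s,c=cv2.connectedComponentsWithStats(m);k=l[230,282];print(s[k])
pts=np.argwhere(l==k)[:,::-1]; 
# bar edges per row
for y in range(180,252,8):
    xs=pts[pts[:,1]==y,0]; print(y,xs.min(),xs.max())
p=W(282.0,251,.156)[:2];q=W(282,178,.156)[:2];print('bar top ends',p,q,np.linalg.norm(p-q))
v=p-q;print(np.degrees(np.arctan2(v[1],v[0])))
for z in(.02,.03):
  C=[W(u,w,z)[:2] for u,w in [(152,22),(438,59),(155.5,279)]];
  for i,j in[(0,1),(0,2)]:
    v=C[j]-C[i];print('base',z,np.degrees(np.arctan2(v[1],v[0])),np.linalg.norm(v))
  print('c',(C[1]+C[2])/2)
mk=W(297,46,.03)[:2];v=ax-mk;print('mark',mk,np.degrees(np.arctan2(v[1],v[0])),np.linalg.norm(v))
o,r=ray(d,203,243);s=W(203,243,.096)[:2];v=s-ax;print('stem',s,np.degrees(np.arctan2(v[1],v[0])),np.linalg.norm(v))
```

```text
46.376497984827466 [0.46884374 0.09986662] [0.64756217 0.28738537] [0.55820296 0.19362599]
-12.755088279383735 [0.43252196 0.22155079] [0.68421808 0.16457427] [0.55837002 0.19306253]
106.61948647271592 [0.59338068 0.06634141] [0.51820453 0.31820187] [0.5557926  0.19227164]
axis [0.55637383 0.19276385]
[ 274  177   16   74 1097]
180 274 288
188 274 289
196 274 289
204 274 289
212 274 289
220 274 289
228 274 289
236 275 289
244 275 288
bar top ends [0.58349267 0.20084958] [0.52658698 0.18369693] 0.059434589043465054
16.773980805698876
base 0.02 100.097898152197 0.3029656881561832
base 0.02 9.869924217483955 0.3040674081632439
c [0.55856466 0.19238142]
base 0.03 100.09789815219702 0.2943647573605759
base 0.03 9.869924217483954 0.29543520050062727
c [0.55644092 0.19171573]
mark [0.41552999 0.16737032] 10.220378137281662 0.1431147066125925
stem [0.62553687 0.13029487] -42.08876284520864 0.09319817376358026
```

Call:
jog_arm --plan '[{"dx":2.4,"dy":1.2,"dz":12,"ax":0,"ay":0,"az":0,"grip":0.3},{"dx":0,"dy":0,"dz":25,"ax":0,"ay":0,"az":0,"grip":0.3},{"dx":0,"dy":0,"dz":25,"ax":0,"ay":0,"az":0,"grip":0.3},{"dx":0,"dy":0,"dz":25,"ax":0,"ay":0,"az":0,"grip":0.3},{"dx":0,"dy":0,"dz":15,"ax":0,"ay":0,"az":0,"grip":0.3},{"dx":0,"dy":0,"dz":6,"ax":0,"ay":0,"az":0,"grip":0.3},{"dx":0,"dy":0,"dz":0,"ax":0,"ay":0,"az":0,"grip":0.5},{"dx":0,"dy":0,"dz":0,"ax":0,"ay":0,"az":0,"grip":0.65},{"dx":0,"dy":0,"dz":0,"ax":0,"ay":0,"az":0,"grip":1},{"dx":0,"dy":0,"dz":0,"ax":0,"ay":0,"az":0,"grip":1},{"dx":0,"dy":0,"dz":0,"ax":0,"ay":0,"az":0,"grip":1},{"dx":0,"dy":0,"dz":0,"ax":0,"ay":0,"az":0,"grip":1},{"dx":0,"dy":0,"dz":0,"ax":0,"ay":0,"az":0,"grip":1}]' --grip_force 40

```text
clock: 3.25
position: [0.5572, 0.193, 0.2983]
ee_rot: [0.002, -0.145, 0.989, 0.001]
contact_force: [-0.4, 3.2, 6.8]
width: 0.0132
gripper_force: 41.2
```

Call:
jog_arm --plan '[{"dx":0,"dy":0,"dz":-1,"ax":0,"ay":0,"az":0.1,"grip":1},{"dx":0,"dy":0,"dz":0,"ax":0,"ay":0,"az":0.3,"grip":1},{"dx":0,"dy":0,"dz":0,"ax":0,"ay":0,"az":0.5,"grip":1},{"dx":0,"dy":0,"dz":0,"ax":0,"ay":0,"az":0.5,"grip":1},{"dx":0,"dy":0,"dz":0,"ax":0,"ay":0,"az":0.5,"grip":1},{"dx":0,"dy":0,"dz":0,"ax":0,"ay":0,"az":0.5,"grip":1},{"dx":0,"dy":0,"dz":0,"ax":0,"ay":0,"az":0.5,"grip":1},{"dx":0,"dy":0,"dz":0,"ax":0,"ay":0,"az":0.5,"grip":1},{"dx":0,"dy":0,"dz":0,"ax":0,"ay":0,"az":0.5,"grip":1},{"dx":0,"dy":0,"dz":0,"ax":0,"ay":0,"az":0.5,"grip":1},{"dx":0,"dy":0,"dz":0,"ax":0,"ay":0,"az":0.5,"grip":1},{"dx":0,"dy":0,"dz":0,"ax":0,"ay":0,"az":0.5,"grip":1},{"dx":0,"dy":0,"dz":0,"ax":0,"ay":0,"az":0.5,"grip":1},{"dx":0,"dy":0,"dz":0,"ax":0,"ay":0,"az":0.5,"grip":1},{"dx":0,"dy":0,"dz":0,"ax":0,"ay":0,"az":0.5,"grip":1},{"dx":0,"dy":0,"dz":0,"ax":0,"ay":0,"az":0.5,"grip":1},{"dx":0,"dy":0,"dz":0,"ax":0,"ay":0,"az":0.5,"grip":1},{"dx":0,"dy":0,"dz":0,"ax":0,"ay":0,"az":0.5,"grip":1},{"dx":0,"dy":0,"dz":0,"ax":0,"ay":0,"az":0.5,"grip":1},{"dx":0,"dy":0,"dz":0,"ax":0,"ay":0,"az":0.5,"grip":1}]'

```text
clock: 4.92
position: [0.5573, 0.193, 0.2983]
ee_rot: [0.001, 0.341, 0.94, 0.001]
contact_force: [0.9, 3.0, 1.8]
width: 0.0138
gripper_force: 40.7
```

Call:
jog_arm --plan '[{"dx":0,"dy":0,"dz":0,"ax":0,"ay":0,"az":0.6,"grip":1},{"dx":0,"dy":0,"dz":0,"ax":0,"ay":0,"az":0.7,"grip":1},{"dx":0,"dy":0,"dz":0,"ax":0,"ay":0,"az":0.7,"grip":1},{"dx":0,"dy":0,"dz":0,"ax":0,"ay":0,"az":0.7,"grip":1},{"dx":0,"dy":0,"dz":0,"ax":0,"ay":0,"az":0.7,"grip":1},{"dx":0,"dy":0,"dz":0,"ax":0,"ay":0,"az":0.7,"grip":1},{"dx":0,"dy":0,"dz":0,"ax":0,"ay":0,"az":0.7,"grip":1},{"dx":0,"dy":0,"dz":0,"ax":0,"ay":0,"az":0.7,"grip":1},{"dx":0,"dy":0,"dz":0,"ax":0,"ay":0,"az":0.7,"grip":1},{"dx":0,"dy":0,"dz":0,"ax":0,"ay":0,"az":0.7,"grip":1},{"dx":0,"dy":0,"dz":0,"ax":0,"ay":0,"az":0.7,"grip":1},{"dx":0,"dy":0,"dz":0,"ax":0,"ay":0,"az":0.7,"grip":1},{"dx":0,"dy":0,"dz":0,"ax":0,"ay":0,"az":0.7,"grip":1},{"dx":0,"dy":0,"dz":0,"ax":0,"ay":0,"az":0.7,"grip":1},{"dx":0,"dy":0,"dz":0,"ax":0,"ay":0,"az":0.7,"grip":1},{"dx":0,"dy":0,"dz":0,"ax":0,"ay":0,"az":0.6,"grip":1},{"dx":0,"dy":0,"dz":0,"ax":0,"ay":0,"az":0.4,"grip":1},{"dx":0,"dy":0,"dz":0,"ax":0,"ay":0,"az":0.2,"grip":1},{"dx":0,"dy":0,"dz":0,"ax":0,"ay":0,"az":0.1,"grip":1},{"dx":0,"dy":0,"dz":0,"ax":0,"ay":0,"az":0,"grip":1}]'

```text
clock: 6.58
position: [0.5573, 0.1929, 0.2983]
ee_rot: [0.0, 0.819, 0.574, 0.001]
contact_force: [1.6, 5.0, 3.5]
width: 0.0133
gripper_force: 41.0
```

Run:
```python
from h import *
import pickle
s=sensors.get_state();print(s['clock'],s['position'],s['ee_rot'],np.degrees(2*np.arctan2(s['ee_rot'][2],s['ee_rot'][1])),s['contact_force'],s['qpos'])
d=shot('wrist','w3.png');t=shot('top','t3.png');pickle.dump((d,t),open('w3.pkl','wb'))
c=cv2.resize(t['image'][150:280,165:295,::-1],(420,420),interpolation=2)
cv2.imwrite('pics/m3.png',cv2.resize(np.hstack([d['image'][:,:,::-1],c]),(800,343)))
```

```text
6.5833 [0.55726325 0.1929144  0.2983392 ] [1.57386848e-06 8.18547890e-01 5.74436845e-01 1.28924166e-03] 70.12047417615607 [1.57423467 5.02292601 3.48205735] [2.14986676e-01 3.73323340e-01 1.63656649e+00 1.09930673e-03
 1.12932383e+00 5.61481336e-01]
```

View pics/m3.png

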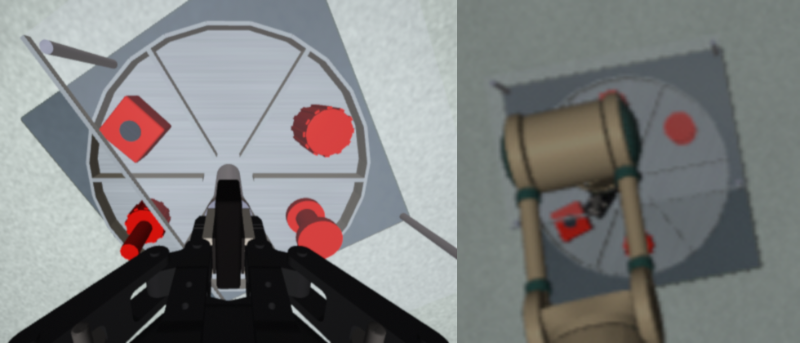

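The bar is parallel to the tool, so the compartment centre sits at −169.9° against −170° for the front. The stemmed part is on the front left of the wrist view, upright. Now release, rise, and move above the front spot.

Call:
jog_arm --plan '[{"dx":0,"dy":0,"dz":0,"ax":0,"ay":0,"az":0,"grip":0.7},{"dx":0,"dy":0,"dz":0,"ax":0,"ay":0,"az":0,"grip":0.5},{"dx":0,"dy":0,"dz":0,"ax":0,"ay":0,"az":0,"grip":0.4},{"dx":0,"dy":0,"dz":0,"ax":0,"ay":0,"az":0,"grip":0.4},{"dx":0,"dy":0,"dz":-10,"ax":0,"ay":0,"az":0,"grip":0.4},{"dx":0,"dy":0,"dz":-30,"ax":0,"ay":0,"az":0,"grip":0.4},{"dx":0,"dy":0,"dz":-30,"ax":0,"ay":0,"az":0,"grip":0.4},{"dx":0,"dy":0,"dz":-30,"ax":0,"ay":0,"az":0,"grip":0.4},{"dx":-16,"dy":-27.6,"dz":0,"ax":0,"ay":0,"az":0,"grip":0.4},{"dx":-16,"dy":-27.6,"dz":0,"ax":0,"ay":0,"az":0,"grip":0.4},{"dx":-16,"dy":-27.6,"dz":0,"ax":0,"ay":0,"az":0,"grip":0.4},{"dx":0,"dy":0,"dz":0,"ax":0,"ay":0,"az":1,"grip":0.4},{"dx":0,"dy":0,"dz":0,"ax":0,"ay":0,"az":1,"grip":0.4}]'

```text
clock: 7.77
position: [0.4604, 0.175, 0.3988]
ee_rot: [0.0, 0.875, 0.484, 0.0]
contact_force: [0.5, 0.5, 0.1]
width: 0.0513
gripper_force: 0.0
```

Call:
jog_arm --plan '[{"dx":0,"dy":0,"dz":0,"ax":0,"ay":0,"az":1,"grip":0.4},{"dx":0,"dy":0,"dz":0,"ax":0,"ay":0,"az":1,"grip":0.4},{"dx":0,"dy":0,"dz":0,"ax":0,"ay":0,"az":1,"grip":0.4},{"dx":0,"dy":0,"dz":0,"ax":0,"ay":0,"az":1,"grip":0.4},{"dx":0,"dy":0,"dz":0,"ax":0,"ay":0,"az":1,"grip":0.4},{"dx":0,"dy":0,"dz":0,"ax":0,"ay":0,"az":1,"grip":0.4},{"dx":0,"dy":0,"dz":0,"ax":0,"ay":0,"az":1,"grip":0.4},{"dx":0,"dy":0,"dz":0,"ax":0,"ay":0,"az":1,"grip":0.4},{"dx":0,"dy":0,"dz":0,"ax":0,"ay":0,"az":0,"grip":0.4},{"dx":0,"dy":0,"dz":0,"ax":0,"ay":0,"az":0,"grip":0.4}]'

```text
clock: 8.6
position: [0.4625, 0.1753, 0.3982]
ee_rot: [0.0, 0.996, 0.09, 0.0]
contact_force: [0.0, 0.1, 0.5]
width: 0.0509
gripper_force: 0.0
```

Run:
```python
from h import *
import pickle
s=sensors.get_state();print(s['clock'],s['position'],s['ee_rot'],np.degrees(2*np.arctan2(s['ee_rot'][2],s['ee_rot'][1])),s['contact_force'],s['qpos'],s['width'])
d=shot('wrist','w4.png');pickle.dump(d,open('w4.pkl','wb'))
```

```text
8.6 [0.46248223 0.17531984 0.39823594] [1.63129856e-05 9.95973483e-01 8.96479588e-02 2.53591938e-04] 10.286709832601453 [0.02888396 0.07457777 0.53888538] [ 2.21604792e-01  1.58408186e-01  1.67917703e+00 -1.02659934e-04
  1.30350894e+00  1.61289125e+00] 0.05085932294992772
```

View pics/w4.png

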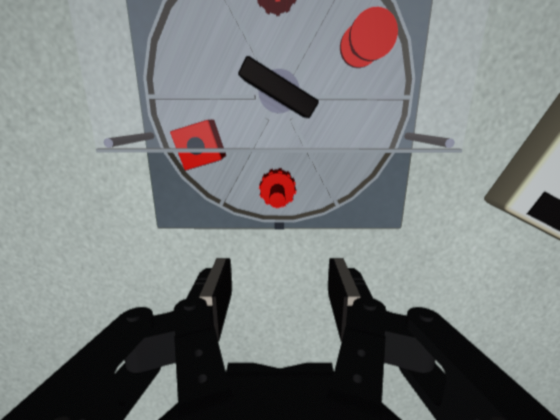

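The view shows the fitting at (278,190) in line with the mark at (279.5,226), with the 90° dividers level. Its position comes next.

Run:
```python
from h import *
import pickle
d=pickle.load(open('w4.pkl','rb'));im=d['image']
W=lambda u,v,z:onz(d,u,v,z)[:2]
A,B=W(151,98,.046),W(411,98,.046);print((B-A),np.degrees(np.arctan2(*(B-A)[::-1])),(A+B)/2)
A,B=W(340,205,.046),W(222,205,.046);print('front compartment mid',(A+B)/2)
print('mark',W(279.5,226,.03))
r=im[165:215,255:300].astype(int);m=((r[:,:,0]>70)&(r[:,:,0]>2.5*r[:,:,1])).astype('uint8')
ys,xs=np.nonzero(m);u0,u1,v0,v1=xs.min()+255,xs.max()+255,ys.min()+165,ys.max()+165
print('box',u0,u1,v0,v1);print('cap',W((u0+u1)/2,(v0+v1)/2,.053))
c=cv2.resize(im[160:220,248:308,::-1],(480,480),interpolation=2);cv2.imwrite('pics/z4.png',c)
```

```text
[ 0.04678241 -0.25785315] -79.71666004505718 [0.55778017 0.19061918]
front compartment mid [0.44685486 0.17031601]
mark [0.41557022 0.16635235]
box 259 295 170 207
cap [0.46655151 0.17836425]
```

View pics/z4.png

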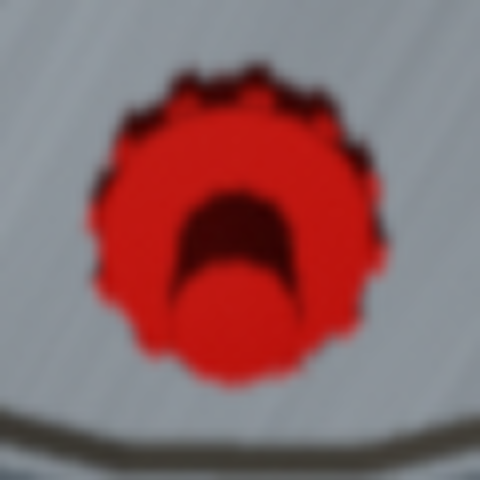

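The crop shows the cap's top face centred at about pixel (277.3,189) and the stem's top disc at (277.1,199.9).

Run:
```python
from h import *
import pickle
d=pickle.load(open('w4.pkl','rb'))
W=lambda u,v,z:onz(d,u,v,z)[:2]
a=W(277.06,199.94,.096);b=W(277.3,189,.056);print(a,b)
s=sensors.get_state();t=np.radians(10.29);e=a-s['position'][:2]
print('dx,dy mm',1e3*(e@[np.cos(t),np.sin(t)]),1e3*(e@[np.sin(t),-np.cos(t)]))
```

```text
[0.46612405 0.17789884] [0.46679902 0.17805852]
dx,dy mm 4.019254289170638 -1.8641971574932612
```

Call:
jog_arm --plan '[{"dx":3.5,"dy":-1.5,"dz":15,"ax":0,"ay":0,"az":0,"grip":0.4},{"dx":0,"dy":0,"dz":30,"ax":0,"ay":0,"az":0,"grip":0.4},{"dx":0,"dy":0,"dz":30,"ax":0,"ay":0,"az":0,"grip":0.4},{"dx":0,"dy":0,"dz":30,"ax":0,"ay":0,"az":0,"grip":0.4},{"dx":0,"dy":0,"dz":25,"ax":0,"ay":0,"az":0,"grip":0.4},{"dx":0,"dy":0,"dz":20,"ax":0,"ay":0,"az":0,"grip":0.4},{"dx":0,"dy":0,"dz":10,"ax":0,"ay":0,"az":0,"grip":0.4},{"dx":0,"dy":0,"dz":0,"ax":0,"ay":0,"az":0,"grip":0.5},{"dx":0,"dy":0,"dz":0,"ax":0,"ay":0,"az":0,"grip":0.6},{"dx":0,"dy":0,"dz":0,"ax":0,"ay":0,"az":0,"grip":0.7},{"dx":0,"dy":0,"dz":0,"ax":0,"ay":0,"az":0,"grip":0.78},{"dx":0,"dy":0,"dz":0,"ax":0,"ay":0,"az":0,"grip":0.85},{"dx":0,"dy":0,"dz":0,"ax":0,"ay":0,"az":0,"grip":1},{"dx":0,"dy":0,"dz":0,"ax":0,"ay":0,"az":0,"grip":1},{"dx":0,"dy":0,"dz":0,"ax":0,"ay":0,"az":0,"grip":1},{"dx":0,"dy":0,"dz":0,"ax":0,"ay":0,"az":0,"grip":1}]' --grip_force 30

```text
clock: 9.98
position: [0.4663, 0.1777, 0.2387]
ee_rot: [-0.0, 0.996, 0.088, 0.001]
contact_force: [-0.4, 0.6, 5.4]
width: 0.0152
gripper_force: 30.5
```

Call:
jog_arm --plan '[{"dx":0,"dy":0,"dz":-5,"ax":0,"ay":0,"az":0,"grip":1},{"dx":0,"dy":0,"dz":-15,"ax":0,"ay":0,"az":0,"grip":1},{"dx":0,"dy":0,"dz":-25,"ax":0,"ay":0,"az":0,"grip":1},{"dx":0,"dy":0,"dz":-30,"ax":0,"ay":0,"az":0,"grip":1},{"dx":0,"dy":0,"dz":-30,"ax":0,"ay":0,"az":0,"grip":1},{"dx":0,"dy":0,"dz":-20,"ax":0,"ay":0,"az":0,"grip":1},{"dx":0,"dy":0,"dz":-5,"ax":0,"ay":0,"az":0,"grip":1},{"dx":0,"dy":0,"dz":0,"ax":0,"ay":0,"az":0,"grip":1}]'

```text
clock: 10.65
position: [0.4659, 0.1776, 0.369]
ee_rot: [-0.0, 0.996, 0.088, 0.002]
contact_force: [-0.2, -0.4, -1.1]
width: 0.0152
gripper_force: 29.9
```

Call:
jog_arm --plan '[{"dx":2,"dy":10,"dz":0,"ax":0,"ay":0,"az":0,"grip":1},{"dx":3,"dy":20,"dz":0,"ax":0,"ay":0,"az":0,"grip":1},{"dx":4,"dy":30,"dz":0,"ax":0,"ay":0,"az":0,"grip":1},{"dx":4,"dy":30,"dz":0,"ax":0,"ay":0,"az":0,"grip":1},{"dx":4,"dy":30,"dz":0,"ax":0,"ay":0,"az":0,"grip":1},{"dx":4,"dy":30,"dz":0,"ax":0,"ay":0,"az":0,"grip":1},{"dx":4,"dy":30,"dz":0,"ax":0,"ay":0,"az":0,"grip":1},{"dx":4,"dy":30,"dz":0,"ax":0,"ay":0,"az":0,"grip":1},{"dx":4,"dy":30,"dz":0,"ax":0,"ay":0,"az":0,"grip":1},{"dx":4,"dy":30,"dz":0,"ax":0,"ay":0,"az":0,"grip":1},{"dx":4,"dy":30,"dz":0,"ax":0,"ay":0,"az":0,"grip":1},{"dx":4,"dy":30,"dz":0,"ax":0,"ay":0,"az":0,"grip":1},{"dx":4,"dy":30,"dz":0,"ax":0,"ay":0,"az":0,"grip":1},{"dx":4,"dy":25,"dz":0,"ax":0,"ay":0,"az":0,"grip":1},{"dx":3,"dy":12,"dz":0,"ax":0,"ay":0,"az":0,"grip":1},{"dx":0,"dy":0,"dz":0,"ax":0,"ay":0,"az":0,"grip":1},{"dx":0,"dy":0,"dz":0,"ax":0,"ay":0,"az":0,"grip":1}]'

```text
clock: 12.07
position: [0.5902, -0.2035, 0.3658]
ee_rot: [-0.002, 0.996, 0.088, -0.002]
contact_force: [0.1, -0.0, -0.9]
width: 0.0152
gripper_force: 29.8
```

Run:
```python
from h import *
import pickle
s=sensors.get_state();print(s['clock'],s['position'],s['ee_rot'],s['contact_force'],s['width'])
d=shot('wrist','w5.png');pickle.dump(d,open('w5.pkl','wb'))
```

```text
12.0667 [ 0.59024971 -0.20345121  0.36577275] [-0.00152142  0.99613692  0.08778415 -0.00169207] [ 0.05047977 -0.00314143 -0.90703607] 0.015221702688202788
```

View pics/w5.png

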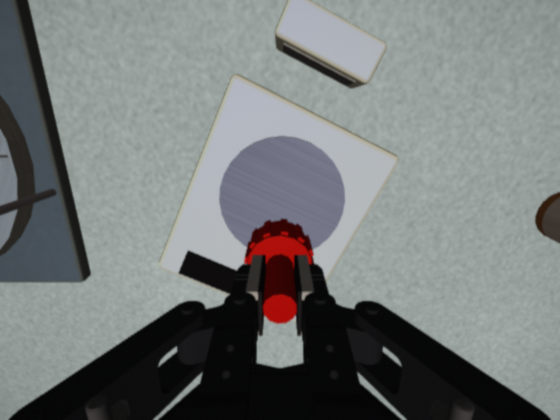

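The fitting is held upright, and the pan is visible at about (282,197) with a radius of 63 px. I'll fit a circle to its visible edge on the plane z = 63 mm.

Run:
```python
from h import *
import pickle
from scipy.optimize import least_squares
d=pickle.load(open('w5.pkl','rb'));g=cv2.GaussianBlur(d['image'],(5,5),0).astype(int)
P=[]
for a in np.radians(np.arange(175,366,5)):
    for r in range(45,80):
        u,v=282+r*np.cos(a),196+r*np.sin(a)
        if g[int(round(v)),int(round(u)),0]>152: P.append(onz(d,u,v,.063)[:2]);break
P=np.array(P);f=lambda q:np.hypot(*(P-q[:2]).T)-q[2]
r=least_squares(f,[.59,-.2,.06],loss='soft_l1',f_scale=.001);print(len(P),r.x,np.abs(r.fun).max())
s=sensors.get_state();t=np.radians(10.08);e=r.x[:2]-s['position'][:2]
print('dx,dy',1e3*(e@[np.cos(t),np.sin(t)]),1e3*(e@[np.sin(t),-np.cos(t)]),s['position'],s['contact_force'])
```

```text
39 [ 0.59296058 -0.20437759  0.05992279] 0.0008719825990090024
dx,dy 2.4844137977949505 2.2584912866663447 [ 0.59011922 -0.20258879  0.36629784] [-0.23161769 -0.3211938  -0.38067257]
```

Call:
jog_arm --plan '[{"dx":2,"dy":2,"dz":8,"ax":0,"ay":0,"az":0,"grip":1},{"dx":0,"dy":0,"dz":18,"ax":0,"ay":0,"az":0,"grip":1},{"dx":0,"dy":0,"dz":20,"ax":0,"ay":0,"az":0,"grip":1},{"dx":0,"dy":0,"dz":18,"ax":0,"ay":0,"az":0,"grip":1},{"dx":0,"dy":0,"dz":12,"ax":0,"ay":0,"az":0,"grip":1},{"dx":0,"dy":0,"dz":7,"ax":0,"ay":0,"az":0,"grip":1},{"dx":0,"dy":0,"dz":3,"ax":0,"ay":0,"az":0,"grip":1},{"dx":0,"dy":0,"dz":1,"ax":0,"ay":0,"az":0,"grip":1},{"dx":0,"dy":0,"dz":0,"ax":0,"ay":0,"az":0,"grip":1},{"dx":0,"dy":0,"dz":0,"ax":0,"ay":0,"az":0,"grip":1},{"dx":0,"dy":0,"dz":0,"ax":0,"ay":0,"az":0,"grip":1}]'

```text
clock: 13.03
position: [0.5933, -0.2051, 0.2816]
ee_rot: [0.0, 0.996, 0.088, 0.001]
contact_force: [0.0, -0.3, -0.8]
width: 0.0149
gripper_force: 29.8
```

Call:
jog_arm --plan '[{"dx":0,"dy":0,"dz":1,"ax":0,"ay":0,"az":0,"grip":1},{"dx":0,"dy":0,"dz":1,"ax":0,"ay":0,"az":0,"grip":1},{"dx":0,"dy":0,"dz":1,"ax":0,"ay":0,"az":0,"grip":1},{"dx":0,"dy":0,"dz":1,"ax":0,"ay":0,"az":0,"grip":1},{"dx":0,"dy":0,"dz":0,"ax":0,"ay":0,"az":0,"grip":1},{"dx":0,"dy":0,"dz":0,"ax":0,"ay":0,"az":0,"grip":1}]'

```text
clock: 13.53
position: [0.593, -0.2051, 0.2765]
ee_rot: [-0.0, 0.996, 0.088, -0.0]
contact_force: [0.6, 0.1, -0.5]
width: 0.0152
gripper_force: 29.8
```

Call:
jog_arm --plan '[{"dx":0,"dy":0,"dz":1,"ax":0,"ay":0,"az":0,"grip":1},{"dx":0,"dy":0,"dz":1,"ax":0,"ay":0,"az":0,"grip":1},{"dx":0,"dy":0,"dz":1,"ax":0,"ay":0,"az":0,"grip":1},{"dx":0,"dy":0,"dz":0,"ax":0,"ay":0,"az":0,"grip":1},{"dx":0,"dy":0,"dz":0,"ax":0,"ay":0,"az":0,"grip":1}]'

```text
clock: 13.95
position: [0.5931, -0.205, 0.2736]
ee_rot: [-0.0, 0.996, 0.088, -0.0]
contact_force: [0.3, -0.7, -1.1]
width: 0.0152
gripper_force: 29.8
```

Call:
jog_arm --plan '[{"dx":0,"dy":0,"dz":0.5,"ax":0,"ay":0,"az":0,"grip":1},{"dx":0,"dy":0,"dz":0.5,"ax":0,"ay":0,"az":0,"grip":1},{"dx":0,"dy":0,"dz":0,"ax":0,"ay":0,"az":0,"grip":1},{"dx":0,"dy":0,"dz":0,"ax":0,"ay":0,"az":0,"grip":1}]'

```text
clock: 14.28
position: [0.5931, -0.205, 0.2726]
ee_rot: [-0.0, 0.996, 0.088, -0.0]
contact_force: [0.1, -0.0, -1.2]
width: 0.0149
gripper_force: 29.8
```

Run:
```python
from h import *
F=[]
for i in range(4):
    s=sensors.get_state();F.append(np.r_[s['position'],s['contact_force']]); imaging.get_image('wrist')
print(np.mean(F,0).round(4))
```

```text
[ 0.5931 -0.205   0.2727 -0.1721 -0.073  -0.836 ]
```

Still in free air (the fitting's weight shows as −0.84 N). Continuing down in 0.5 mm steps.

Call:
jog_arm --plan '[{"dx":0,"dy":0,"dz":0.5,"ax":0,"ay":0,"az":0,"grip":1},{"dx":0,"dy":0,"dz":0.5,"ax":0,"ay":0,"az":0,"grip":1},{"dx":0,"dy":0,"dz":0,"ax":0,"ay":0,"az":0,"grip":1},{"dx":0,"dy":0,"dz":0,"ax":0,"ay":0,"az":0,"grip":1}]'

```text
clock: 14.82
position: [0.5931, -0.205, 0.2717]
ee_rot: [0.0, 0.996, 0.088, 0.0]
contact_force: [-0.1, 0.9, 0.5]
width: 0.0146
gripper_force: 29.8
```

```bash
cat > f.py <<'E'
from h import *
F=[]
for i in range(5):
    s=sensors.get_state();F.append(np.r_[s['position'],s['contact_force']]); d=imaging.get_image('wrist')
print(np.mean(F,0).round(4))
E
python3 f.py
```

```text
[ 0.5931 -0.205   0.2717 -0.2651  0.2322 -0.2083]
```

Call:
jog_arm --plan '[{"dx":0,"dy":0,"dz":0.5,"ax":0,"ay":0,"az":0,"grip":1},{"dx":0,"dy":0,"dz":0,"ax":0,"ay":0,"az":0,"grip":1},{"dx":0,"dy":0,"dz":0,"ax":0,"ay":0,"az":0,"grip":1}]'

```text
clock: 15.32
position: [0.5931, -0.2051, 0.2712]
ee_rot: [-0.0, 0.996, 0.088, 0.0]
contact_force: [-0.4, -0.2, 0.2]
width: 0.0153
gripper_force: 29.9
```

```bash
python3 f.py
```

```text
[ 0.5931 -0.205   0.2712  0.0047 -0.0965  0.0831]
```

The pan now carries roughly the fitting's weight, about 0.9 N. Opening slowly, then retreating straight up.

Call:
jog_arm --plan '[{"dx":0,"dy":0,"dz":0,"ax":0,"ay":0,"az":0,"grip":0.78},{"dx":0,"dy":0,"dz":0,"ax":0,"ay":0,"az":0,"grip":0.72},{"dx":0,"dy":0,"dz":0,"ax":0,"ay":0,"az":0,"grip":0.65},{"dx":0,"dy":0,"dz":0,"ax":0,"ay":0,"az":0,"grip":0.55},{"dx":0,"dy":0,"dz":0,"ax":0,"ay":0,"az":0,"grip":0.45},{"dx":0,"dy":0,"dz":0,"ax":0,"ay":0,"az":0,"grip":0.4},{"dx":0,"dy":0,"dz":-5,"ax":0,"ay":0,"az":0,"grip":0.4},{"dx":0,"dy":0,"dz":-15,"ax":0,"ay":0,"az":0,"grip":0.4},{"dx":0,"dy":0,"dz":-25,"ax":0,"ay":0,"az":0,"grip":0.4},{"dx":0,"dy":0,"dz":-30,"ax":0,"ay":0,"az":0,"grip":0.4},{"dx":0,"dy":0,"dz":-30,"ax":0,"ay":0,"az":0,"grip":0.4},{"dx":-25,"dy":0,"dz":-20,"ax":0,"ay":0,"az":0,"grip":0.4},{"dx":-35,"dy":0,"dz":0,"ax":0,"ay":0,"az":0,"grip":0.4},{"dx":-35,"dy":0,"dz":0,"ax":0,"ay":0,"az":0,"grip":0.4},{"dx":-15,"dy":0,"dz":0,"ax":0,"ay":0,"az":0,"grip":0.4},{"dx":0,"dy":0,"dz":0,"ax":0,"ay":0,"az":0,"grip":0.4}]'

```text
clock: 16.9
position: [0.4817, -0.2243, 0.3972]
ee_rot: [0.0, 0.996, 0.087, -0.001]
contact_force: [-0.5, 0.4, -0.4]
width: 0.0514
gripper_force: 0.0
```

Run:
```python
from h import *
d=shot('wrist','w6.png');t=shot('scene','s6.png')
c=cv2.resize(t['image'][150:290,180:390],(630,420),interpolation=2)
cv2.imwrite('pics/m6.png',cv2.resize(np.hstack([d['image'],c])[:,:,::-1],(800,282)))
im=d['image'].astype(int);m=((im[:,:,0]>70)&(im[:,:,0]>2.5*im[:,:,1])).astype('uint8')
n,l,s,ce=cv2.connectedComponentsWithStats(m)
for i in range(1,n):
  if s[i,4]>200: print(s[i],ce[i])
```

```text
[ 257   50   46   52 1689] [279.50562463  75.4446418 ]
```

View pics/m6.png

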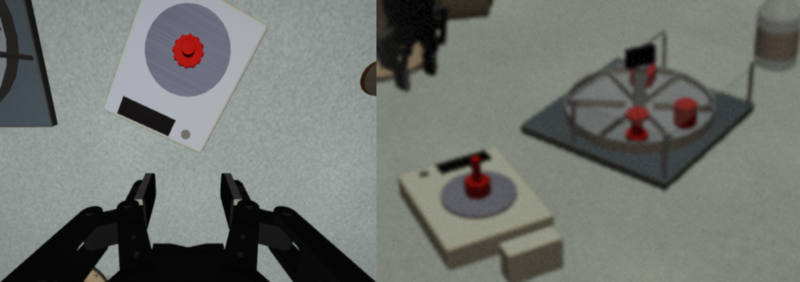

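The fitting stands upright in the middle of the pan. The other three fittings are upright in the dish, and the gripper is clear of everything.

```bash
python3 -c "
from rig import manip;print(manip.sign_off())"
```

```text
the job is handed in; nothing more can be done
None
```

The stemmed fitting was turned to the front mark, lifted out there and set gently upright, stem up, in the middle of the balance pan; nothing else was touched except the carousel bar, and the job was handed in at about 17 s of the 67 s allowed.

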